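# Make up two press-tool kits

### The job

Make up two tooling kits from the stock on the bench. For the blue tray: stand the steel die holder in the middle of the tray on its white spot, nest the silver sleeve in the holder and the brass pin in the sleeve, all upright and fully down; for the yellow block: stand the black sleeve in the round pocket and the square steel block in the square pocket, upright and fully down. Leave the red plug, the hammer and the spanner where they are.

Things in the scene. Friction and masses are not known exactly. Their poses are not given: they have to be found in the camera images.
- blue_tray: Fixed open square tray of blue plastic, 150 x 150 mm outside, 18 mm high, walls and floor 5 mm thick, with a flat white spot 80 mm across in the middle of its floor. Origin: centre of the underside on the bench; z up, x and y along its sides. Its floor is 5 mm above the origin. It stands left or right of the stock, the yellow block on the other side.
- yellow_block: Fixed kit block of yellow plastic, 84 mm (x) by 164 mm (y), 22 mm high, with two flat-bottomed pockets open at the top, both 14 mm deep (pocket floor 8 mm above the origin): a round one 58 mm across, centred at x 0, y -42 mm, and a square one of 52 x 52 mm, sides along x and y, centred at x 0, y +42 mm. Origin: centre of the underside on the bench, z up.
- die_holder: Loose bright-steel round pot, open at the top, about 0.35 kg: body 62 mm outside diameter, 28 mm high, bore 54 mm, floor 5 mm thick; a foot flange 72 mm across and 5 mm thick. Origin: centre of the underside; z up along its axis. Grip it across the 62 mm body above the flange.
- silver_sleeve: Loose silver aluminium round sleeve with a closed bottom, open at the top, about 0.12 kg: 40 mm outside diameter, 50 mm high, bore 32 mm, floor 4 mm thick. Origin: centre of the underside; z up along its axis. In the die holder its top stands 27 mm above the holder's rim.
- black_sleeve: Loose black sleeve, same shape and mass as the silver one: 40 mm outside diameter, 50 mm high, bore 32 mm, closed bottom 4 mm thick. Origin: centre of the underside; z up along its axis.
- brass_pin: Loose solid brass pin standing upright, 20 mm diameter, 75 mm tall, about 0.18 kg. Origin: centre of the underside; z up along its axis. In the sleeve its top stands 29 mm above the sleeve's rim.
- steel_block: Loose dark-steel square block standing upright, 32 x 32 mm and 45 mm tall, about 0.33 kg. Origin: centre of the underside; z up, x and y square to its sides. The square pocket takes it at any yaw.
- red_plug: Bystander: loose red plastic plug, 40 mm diameter, 40 mm tall with a narrower top, standing among the stock; leave it. Origin: centre of the underside.
- hammer: Bystander: loose hammer with a wooden handle and a steel head 98 mm wide and 26 mm high, 260 mm long, lying beyond the stock, roughly along y, head towards the right; leave it. Origin: middle of its length, on the bench; its own x points to the head.
- spanner: Bystander: loose steel spanner, 180 mm long, 38 mm wide, 8 mm thick, lying beyond the stock, roughly along y; leave it. Origin: middle of its length, on the bench; its own x runs along it. The other equipment on the bench (vise, bin, ring stack, bottle, bars, folder) is fixed and lies outside the work area, beyond about 0.45 m to either side or at the far edge.
Mind the look-alikes: they are no part of the job. Several things have the shape of the brass_pin; the one meant has the colours described above. Of the things that look like the die_holder, the larger one is meant.

How it is judged:
By the outcome, as a careful person would: the job done as asked, in the order asked, and still so for the second after the job is handed in, with the robot touching nothing.
It also fails if it takes over 134 s, if anything falls off the work surface, if the arm or the gripper's body presses on something with over 40 N, if the wrist force passes 120 N, or if a joint passes its speed limit or range.

### The arm

A 6-joint arm with a two-finger parallel gripper is mounted at the origin on the work surface. World frame = base frame: x ahead of the robot, y to its left, z up, the work surface at z = 0. Lengths are in m, angles in rad, forces in N, time in s.
With the tool pointing down it reaches from about 0.375 to 0.975 m from the base axis. Payload 3.8 kg.
Tool frame: the origin (TCP) lies midway between the tips of the shut fingers; the grasp point (between the pads) lies ctrl.grasp_offset behind it (ctrl.grasp_offset is the distance from the TCP to the grasp point, in m); z points along the fingers, y is the line along which they close (so a half turn about z gives the same grasp; the last joint's range is limited). The gripper opens to 85 mm and grips with 20 to 120 N. Pads are 22 mm wide; open, the fingers measure 114 mm over their backs; the gripper's body (76 mm by 85 mm) begins 54 mm behind the grasp point. The pads swing forward as they close: fully open they stand 13 mm farther back than shut.
Start: joints at [-1.295, 0.264, 1.604, -0, 1.274, -0.037], TCP at [0.208, -0.642, 0.231] pointing down, gripper open.
Joint ranges: [-2.63, 2.63], [-0.94, 2.18], [0.31, 2.57], [-1.31, 4.45], [0, 2.66], [-2.55, 2.55]. Speed limits (rad/s): [2.57, 2.57, 3.14, 3.14, 3.14, 3.14].

### API

Orientations are given as a unit quaternion [w, x, y, z].
In Python, from cell import ctrl gives the robot as it stands.
- The arm moves only by the shell command python3 -m crank 'ROWS'. ROWS is JSON, one flat list of numbers, 5 for each row, row after row: the shift along the world's x, y, z each as a share of 0.025 m, from -1 to 1, then the turn about the world's z as a share of 0.12 rad, from -1 to 1, then the gripper command: -1 is fully open, 1 is shut, values between are in proportion. A call has exactly 8 rows; each row shifts and turns the commanded pose from where the row before left it; what a row does not reach is not made up. A row lasts 1/12 s, in which the tool goes at most 41.7 mm and 7.16 degrees, less where a joint would pass 70% of its speed; a pose out of reach is approached as far as the arm can. A call with a number of a shift or a turn outside -1 to 1 is refused whole. A call with a gripper value outside its range is refused whole. The fingers move at their own pace and stop on an object; the grip force is fixed at half the most. Time passes only in rows, so rows that do not move let the fingers close, or fill a call up. It gives the time, the measured TCP pose, the force, the opening and the grip force at its end, in the units of the state.
- ctrl.read_state(): the state, without advancing time (a new reading comes with each control period).
- ctrl.snapshot(name): name is "side" or "top" or "wrist"; returns a dict with "pixels" (480x640x3 uint8, red, green, blue), "camera_matrix" (3x3 intrinsics, pixels), "R" (3x3) and "t" (3): a world point X has camera coordinates R X + t. Camera axes: x right, y down, z forward; pixel columns grow to the right and rows downward; lengths in m; the calibration is good to about 2 mm. A picture is of the moment at which its call begins. There is no depth.
- ctrl.finish_job(): hands the job in; it is judged then, once.
Trained networks look in the newest picture that a camera, given by its name, has taken for a name from the list of things; names that differ only in an ending like _2 or _b are one class to them, and where a whole thing is asked for, a point or a joint stands for the part that bears it (a point fixed in the world has none). Each returns a list of dicts, best first, with "confidence" (0 to 1); they miss things now and then, are a little off and sometimes report something else, mostly with a low value. They report only what shows in the picture. A call takes as long as a camera call. They do not tell look-alikes from the thing itself.
- ctrl.search_frame(camera, label): "position" ([column, row] in pixels, amid what is visible of it).
- ctrl.masks_of(camera, label): "region" (480x640 bool, what is visible of it) and "position" ([column, row] in pixels, amid what is visible of it).
The state is a dict: "time": time; "qpos": joint angles; "qvel": joint speeds; "effort": joint torques, N m; "tcp_pos": TCP position; "ee_rot": TCP orientation; "ft_force": force on the tool from outside, world axes, zero at the start; "wrist_torque": the same for the moment, N m; "finger_gap": finger opening in m; "grip_force": force on a finger pad.
Only numpy, scipy, OpenCV 4.12 (cv2) and the standard library are available. Lean on these libraries where they do the work, as an engineer would, in place of code of your own. Each camera call takes 0.05 s, during which the arm holds its last target. There are 200 camera calls.

## Working session

There is one attempt and no reset: what is moved stays moved. The work goes in short steps, Python scripts to look and compute and a shell command to move; the robot and the scene stay as the last step left them, time stands still between calls to the robot, and variables do not carry over. Pictures are saved under pics/ and viewed, at most 17 in all, crops included, and the job is handed in when it is done.

```bash
mkdir -p pics; ls; cat > h.py <<'E'
from cell import ctrl
import numpy as np, cv2
def snap(cam,fn=None):
    s=ctrl.snapshot(cam)
    if fn: cv2.imwrite('pics/'+fn,s['pixels'][:,:,::-1])
    return s
def ray(s,px,z):
    K=np.array(s['camera_matrix']);R=np.array(s['R']);t=np.array(s['t'])
    d=R.T@np.linalg.inv(K)@np.array([px[0],px[1],1.]);c=-R.T@t
    return c+d*(z-c[2])/d[2]
def proj(s,X):
    p=np.array(s['camera_matrix'])@(np.array(s['R'])@np.array(X)+np.array(s['t']));return p[:2]/p[2]
E
python3 - <<'E'
from h import *
st=ctrl.read_state();print(st,ctrl.grasp_offset)
for c in('top','side'):
    s=snap(c,c+'0.png');R=np.array(s['R']);print(c,-R.T@s['t'],R[2])
    for n in 'blue_tray yellow_block die_holder silver_sleeve black_sleeve brass_pin steel_block red_plug hammer spanner'.split():
        for d in ctrl.search_frame(c,n):
            if d['confidence']>.2: print(n,round(d['confidence'],2),np.round(d['position']),np.round(ray(s,d['position'],0.02),3))
E
```

```text
pics
{'time': 0.0, 'qpos': array([-1.29489720e+00,  2.64773289e-01,  1.60539566e+00,  2.09007581e-05,
        1.27368666e+00, -3.68935929e-02]), 'qvel': array([ 1.12997706e-03,  6.59060609e-04, -3.71757814e-05, -4.24094410e-05,
        4.12246022e-04, -6.06029284e-04]), 'effort': array([ 1.48989508e-03, -5.15111876e+01, -3.67307353e+01,  1.98374198e-05,
        1.26892951e-02, -4.45047178e-06]), 'tcp_pos': array([ 0.2075169 , -0.64153447,  0.22993675]), 'ee_rot': array([-1.12460216e-03,  9.87794843e-01,  1.55756436e-01, -1.24975701e-04]), 'ft_force': array([0.6680508 , 0.12907152, 0.39955057]), 'wrist_torque': array([ 0.04174549,  0.00101644, -0.00083806]), 'grip_force': 0.0, 'finger_gap': 0.08565473202424011} 0.0187
top [ 0.37840498 -0.00802093  0.99673918] [ 0.15827422  0.01467637 -0.98728612]
blue_tray 0.83 [506. 250.] [ 0.522 -0.301  0.02 ]
yellow_block 0.87 [157. 260.] [0.517 0.303 0.02 ]
die_holder 0.86 [253. 365.] [0.335 0.135 0.02 ]
die_holder 0.85 [264. 300.] [0.442 0.117 0.02 ]
silver_sleeve 0.84 [334. 290.] [ 0.457 -0.003  0.02 ]
black_sleeve 0.72 [400. 223.] [ 0.573 -0.12
[... 651 characters left out ...]
.446 0.129 0.02 ]
die_holder 0.6 [411. 344.] [0.331 0.143 0.02 ]
silver_sleeve 0.79 [355. 247.] [ 0.46  -0.005  0.02 ]
black_sleeve 0.79 [311. 182.] [ 0.582 -0.127  0.02 ]
black_sleeve 0.28 [253. 170.] [ 0.694 -0.121  0.02 ]
brass_pin 0.98 [238. 248.] [0.642 0.059 0.02 ]
brass_pin 0.83 [206. 308.] [0.638 0.182 0.02 ]
brass_pin 0.74 [357. 245.] [ 0.459 -0.01   0.02 ]
brass_pin 0.7 [266. 280.] [0.573 0.105 0.02 ]
brass_pin 0.69 [183. 267.] [0.708 0.123 0.02 ]
steel_block 0.72 [296. 233.] [ 0.563 -0.001  0.02 ]
red_plug 0.63 [385. 203.] [ 0.441 -0.117  0.02 ]
red_plug 0.45 [337. 313.] [0.447 0.127 0.02 ]
hammer 0.79 [186. 264.] [0.706 0.117 0.02 ]
spanner 0.68 [254. 167.] [ 0.694 -0.129  0.02 ]
```

View pics/top0.png

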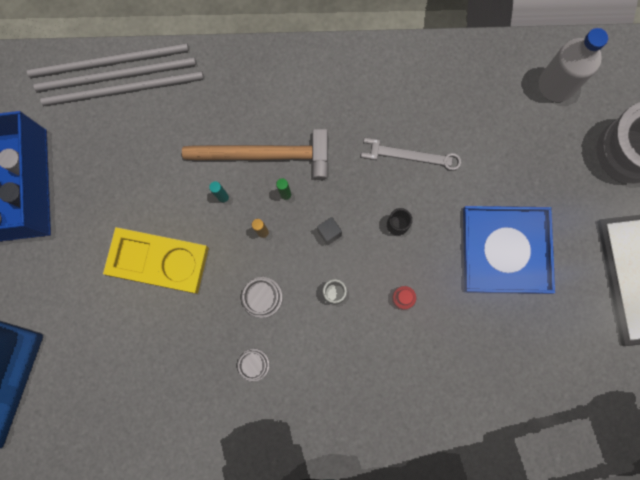

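View pics/side0.png

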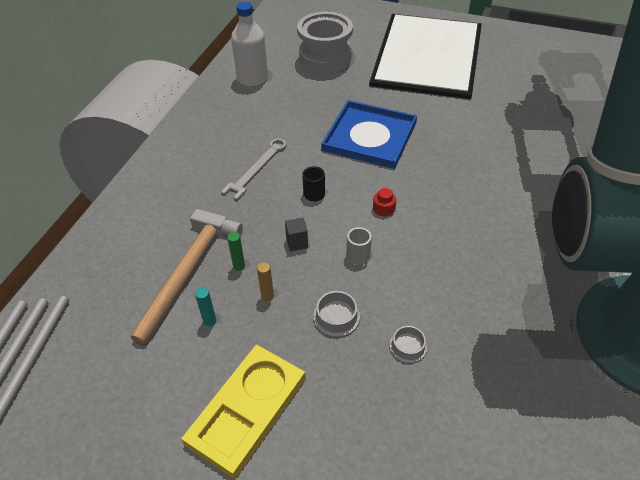

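The top view shows two die-holder candidates: a large pot at (262,297) and a smaller one at (253,365), so I take the large one. There are three pins: amber/brass at (259,228), green at (283,188) and teal at (217,191), so I take the amber one. The silver sleeve is at (334,291), the black sleeve at (400,222), the steel block at (329,231) and the red plug at (404,297). The side view shows the same layout. Next I'll fit poses to the masks and check the choices in a close crop.

```bash
cat > fit.py <<'E'
from h import *
from scipy.optimize import minimize
def circ(r,z,n=40):
    a=np.linspace(0,2*np.pi,n,endpoint=False);return np.c_[r*np.cos(a),r*np.sin(a),np.full(n,z)]
def box(a,b,h): return np.array([[i*a/2,j*b/2,z] for i in(-1,1) for j in(-1,1) for z in(0,h)])
cyl=lambda r,h:[np.r_[circ(r,0),circ(r,h)]]
M=dict(blue_tray=[box(.15,.15,.018)],yellow_block=[box(.084,.164,.022)],silver_sleeve=cyl(.02,.05),black_sleeve=cyl(.02,.05),
 brass_pin=cyl(.01,.075),steel_block=[box(.032,.032,.045)],die_holder=[np.r_[circ(.036,0),circ(.036,.005)],np.r_[circ(.031,.005),circ(.031,.028)]])
def render(s,n,p,z0=0,q=2):
    im=np.zeros((480*q,640*q),np.uint8);c,si=np.cos(p[2]),np.sin(p[2])
    for P in M[n]:
        X=P@np.array([[c,si,0],[-si,c,0],[0,0,1]])+[p[0],p[1],z0]
        u=np.array([proj(s,x) for x in X])*q+(q-1)/2
        cv2.fillConvexPoly(im,cv2.convexHull(np.round(u*16).astype(np.int32)),1,shift=4)
    return cv2.resize(im.astype(np.float32),(640,480),interpolation=cv2.INTER_AREA)
def fit(n,p0,views,z0=0):
    ms=[]
    for s,c in views:
        uv=proj(s,[p0[0],p0[1],z0+.02])
        D=[d for d in ctrl.masks_of(c,n) if np.linalg.norm(np.array(d['position'])-uv)<25]
        if D: ms.append((s,D[0]['region'].astype(np.float32)))
    yaw=n in('yellow_block','steel_block','blue_tray')
    def cost(v):
        p=[v[0],v[1],v[2] if yaw else 0];e=0
        for s,m in ms:
            r=render(s,n,p,z0);e+=1-np.minimum(r,m).sum()/np.maximum(r,m).sum()
        return e/len(ms)
    best=None
    for y0 in ([-.6,-.2,.2,.6] if yaw else [0]):
        sx=np.array([p0[0],p0[1],p0[2]+y0]);S=np.array([sx,sx+[.008,0,0],sx+[0,.008,0],sx+[0,0,.2]])
        if not yaw:S=S[:3,:2]
        o=minimize(cost,S[0],method='Nelder-Mead',options=dict(initial_simplex=S,xatol=2e-4,fatol=1e-4,maxiter=80))
        if best is None or o.fun<best.fun:best=o
    return best.x,best.fun,len(ms)
E
python3 - <<'E'
from fit import *
V=[(snap(c),c) for c in('top','side')]
P=dict(die_holder=(.442,.12,0),silver_sleeve=(.455,-.003,0),brass_pin=(.565,.12,0),black_sleeve=(.57,-.12,0),steel_block=(.558,0,0),blue_tray=(.522,-.3,0),yellow_block=(.517,.305,-.2))
for n,p in P.items():
    for v in ([V] if n!='die_holder' else [V,V[:1],V[1:]]):
        x,f,k=fit(n,p,v);print(n,np.round(x,4),round(f,3),k)
s=V[0][0];cv2.imwrite('pics/crop.png',cv2.resize(s['pixels'][170:390,180:430,::-1],(680,598),interpolation=cv2.INTER_CUBIC))
# white spot
im=s['pixels'].astype(int);m=(im.min(2)>170);m[:, :440]=0;m[:,560:]=0;m[:200]=0;m[300:]=0
r,c=np.nonzero(m);print('spot',len(r),ray(s,(c.mean(),r.mean()),.005))
E
```

```text
die_holder [0.4503 0.1221] 0.065 2
die_holder [0.4492 0.1238] 0.087 1
die_holder [0.4503 0.1221] 0.041 1
silver_sleeve [ 0.4548 -0.0039] 0.056 2
brass_pin [0.5646 0.1211] 0.091 2
black_sleeve [ 0.5741 -0.1177] 0.08 2
steel_block [0.5605 0.0032 0.5396] 0.082 2
blue_tray [ 0.5241 -0.3067 -0.0269] 0.028 2
yellow_block [ 0.5171  0.3071 -0.2175] 0.025 2
spot 1579 [ 0.52407545 -0.30706598  0.005     ]
```

View pics/crop.png

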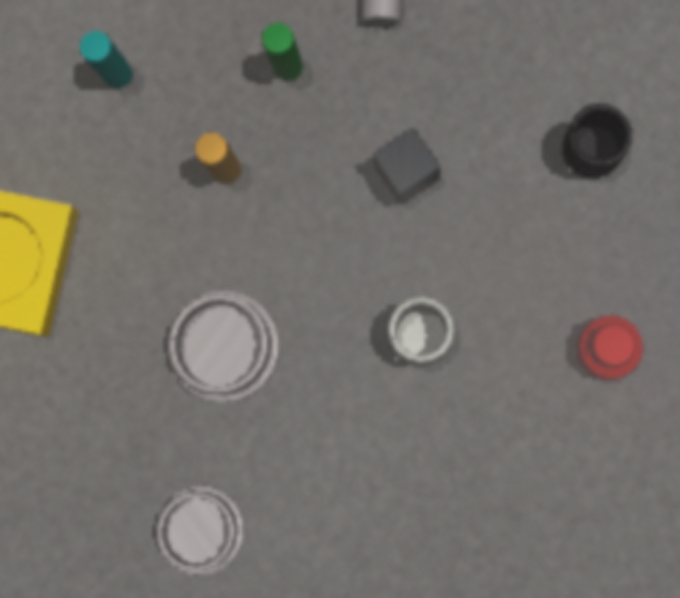

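The crop confirms the choices: the large pot (222,345 in the crop), the amber pin (218,155), and the black sleeve, silver sleeve and steel block all distinct from the red plug (611,347). Now I move over the holder.

```bash
python3 -m crank '[0.9,1,0,0,-1, 0.9,1,0,0,-1, 0.9,1,0,0,-1, 0.9,1,0,0,-1, 0.9,1,0,0,-1, 0.9,1,0,0,-1, 0.9,1,0,0,-1, 0.9,1,0,0,-1]'
python3 -m crank '[0.1,1,0,0,-1, 0.1,1,0,0,-1, 0.1,1,0,0,-1, 0.1,1,0,0,-1, 0.1,1,0,0,-1, 0.1,1,0,0,-1, 0.1,1,0,0,-1, 0.1,1,0,0,-1]'
python3 -m crank '[0.1,1,0,0,-1, 0.1,1,0,0,-1, 0.1,1,0,0,-1, 0.1,1,0,0,-1, 0.1,1,0,0,-1, 0.1,1,0,0,-1, 0.1,1,0,0,-1, 0.1,1,0,0,-1]'
python3 -m crank '[0.1,1,-0.5,0,-1, 0.1,1,-0.5,0,-1, 0.1,1,-0.5,0,-1, 0.1,1,-0.5,0,-1, 0.1,1,-0.5,0,-1, 0.1,1,-0.5,0,-1, 0,0.6,-0.5,0,-1, 0,0,-0.5,0,-1]'
python3 - <<'E'
from fit import *
s=snap('wrist','w1.png');x,f,k=fit('die_holder',(.45,.122,0),[(s,'wrist')]);print(x,f,k,proj(s,[.45,.122,0]));print(ctrl.read_state()['tcp_pos'],[d['position'] for d in ctrl.search_frame('wrist','die_holder')])
E
```

```text
time: 2.67
tcp_pos: [0.3886, -0.441, 0.2315]
ee_rot: [0.0, 0.988, 0.156, 0.0]
ft_force: [0.0, -0.9, -0.2]
finger_gap: 0.0855
grip_force: 0.0
time: 3.33
tcp_pos: [0.4077, -0.2411, 0.2315]
ee_rot: [0.0, 0.988, 0.156, 0.0]
ft_force: [-0.2, -0.8, 0.5]
finger_gap: 0.0852
grip_force: 0.0
time: 4.0
tcp_pos: [0.4277, -0.041, 0.2316]
ee_rot: [0.0, 0.988, 0.156, 0.0]
ft_force: [0.6, 0.5, -1.2]
finger_gap: 0.0855
grip_force: 0.0
time: 4.67
tcp_pos: [0.443, 0.1254, 0.1311]
ee_rot: [-0.001, 0.988, 0.157, 0.001]
ft_force: [0.6, -0.2, 1.1]
finger_gap: 0.0853
grip_force: 0.0
[0.44924879 0.12207398] 0.0438578724861145 1 [325.42623152 226.63665144]
[0.44073554 0.12310954 0.12919081] [[271.4, 343.6], [326.6, 226.3]]
```

```bash
python3 -m crank '[0.28,-0.04,-0.8,0,-1, 0,0,-0.8,0,-1, 0,0,-0.8,0,-1, 0,0,-0.8,0,-1, 0,0,-0.7,0,-1, 0,0,-0.6,0,-1, 0,0,-0.4,0,-1, 0,0,-0.2,0,-1]'
python3 -m crank '[0,0,0,0,0, 0,0,0,0,1, 0,0,0,0,1, 0,0,0,0,1, 0,0,0,0,1, 0,0,0,0,1, 0,0,0,0,1, 0,0,0,0,1]'
python3 - <<'E'
from h import *
s=snap('side');cv2.imwrite('pics/s1.png',cv2.resize(s['pixels'][200:400,240:480,::-1],(720,600)));print(ctrl.read_state()['tcp_pos'])
E
```

```text
time: 5.48
tcp_pos: [0.4496, 0.1212, 0.0033]
ee_rot: [0.0, 0.988, 0.155, -0.0]
ft_force: [-0.4, 0.5, -0.2]
finger_gap: 0.0853
grip_force: 0.0
time: 6.15
tcp_pos: [0.4502, 0.1218, 0.0054]
ee_rot: [-0.0, 0.988, 0.156, 0.0]
ft_force: [-3.4, -1.0, 5.4]
finger_gap: 0.0648
grip_force: 63.9
[0.45022281 0.12178867 0.00544123]
```

View pics/s1.png

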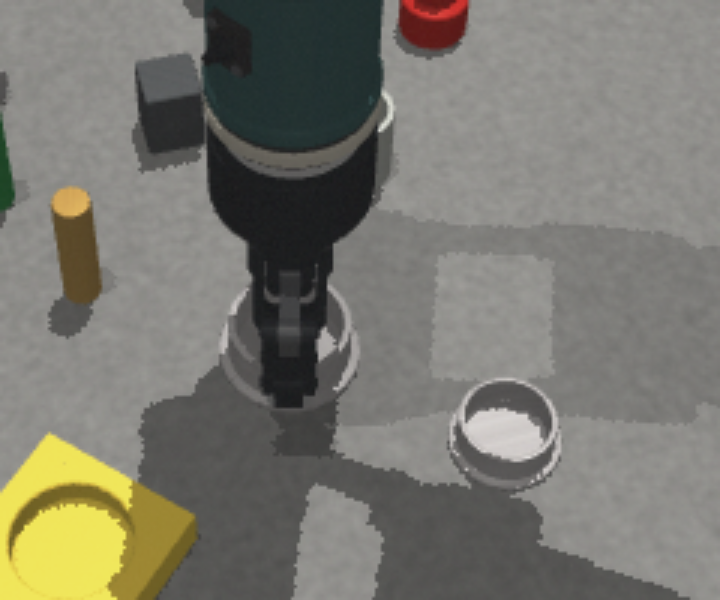

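The fingers hold the big pot's body, but the opening of 65 mm and the 5 N upward force suggest the tips press on the flange. I'll regrip 4 mm higher.

```bash
python3 -m crank '[0,0,0,0,-1, 0,0,0,0,-1, 0,0,0.08,0,-1, 0,0,0.08,0,1, 0,0,0,0,1, 0,0,0,0,1, 0,0,0,0,1, 0,0,0,0,1]'
python3 -m crank '[0,0,0,0,1, 0,0,0,0,1, 0,0,0.1,0,1, 0,0,0.3,0,1, 0,0,0.5,0,1, 0,0,0.5,0,1, 0,0,0.5,0,1, 0,0,0.3,0,1]'
python3 - <<'E'
from h import *
print(ctrl.read_state()['tcp_pos'])
s=snap('side');cv2.imwrite('pics/s2.png',cv2.resize(s['pixels'][200:400,240:480,::-1],(720,600)))
E
```

```text
time: 6.87
tcp_pos: [0.4505, 0.1219, 0.0097]
ee_rot: [0.0, 0.988, 0.156, 0.0]
ft_force: [-5.4, -0.8, 15.2]
finger_gap: 0.0631
grip_force: 61.9
time: 7.53
tcp_pos: [0.4497, 0.1218, 0.0636]
ee_rot: [-0.0, 0.988, 0.156, 0.0]
ft_force: [1.1, -0.2, -4.2]
finger_gap: 0.0631
grip_force: 64.9
[0.44967058 0.12175034 0.06356117]
```

View pics/s2.png

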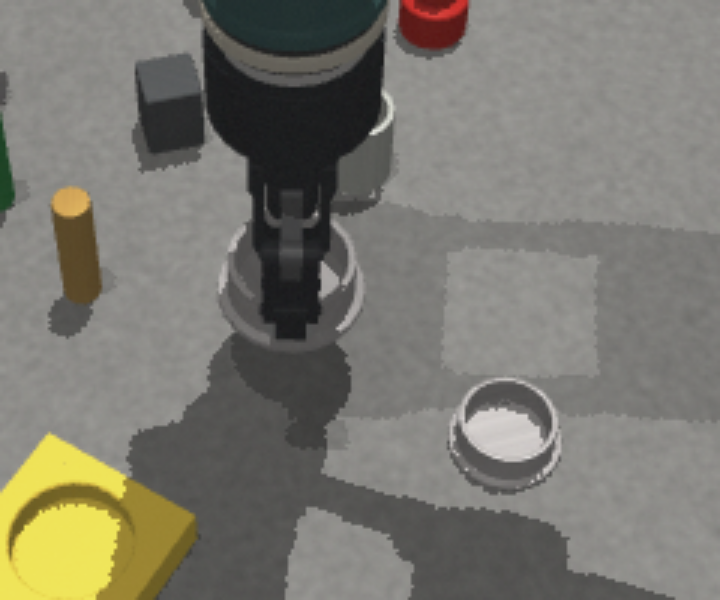

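```bash
python3 -m crank '[0,0,0.8,0,1, 0,0,0.8,0,1, 0,-0.2,0.8,0,1, 0.1,-0.7,0.8,0,1, 0.2,-1,0,0,1, 0.2,-1,0,0,1, 0.2,-1,0,0,1, 0.2,-1,0,0,1]'
python3 -m crank '[0.2,-1,0,0,1, 0.2,-1,0,0,1, 0.2,-1,0,0,1, 0.2,-1,0,0,1, 0.2,-1,0,0,1, 0.2,-1,0,0,1, 0.2,-1,0,0,1, 0.2,-1,0,0,1]'
python3 -m crank '[0.2,-1,0,0,1, 0.2,-1,0,0,1, 0.06,-1,0,0,1, 0,-0.8,0,0,1, 0,-0.46,0,0,1, 0,0,-0.5,0,1, 0,0,-0.5,0,1, 0,0,-0.5,0,1]'
python3 - <<'E'
from fit import *
p=ctrl.read_state()['tcp_pos'];print(p)
s=snap('wrist','w2.png');print(fit('die_holder',(.524,-.307,0),[(s,'wrist')],z0=p[2]-.009))
t=snap('top','t2.png');print(fit('blue_tray',(.524,-.307,0),[(s,'wrist')]))
for c,v in(('top',t),('side',snap('side'))):print(fit('die_holder',(.524,-.307,0),[(v,c)],z0=p[2]-.009))
E
```

```text
time: 8.25
tcp_pos: [0.4715, -0.0018, 0.1421]
ee_rot: [-0.0, 0.988, 0.156, -0.001]
ft_force: [0.8, 0.1, -4.6]
finger_gap: 0.0629
grip_force: 66.5
time: 8.92
tcp_pos: [0.5114, -0.2017, 0.1415]
ee_rot: [-0.001, 0.988, 0.156, -0.001]
ft_force: [1.1, 0.5, -4.4]
finger_gap: 0.0628
grip_force: 66.5
time: 9.58
tcp_pos: [0.5228, -0.3057, 0.103]
ee_rot: [-0.001, 0.988, 0.156, -0.001]
ft_force: [0.6, 1.7, -4.5]
finger_gap: 0.0629
grip_force: 66.5
[ 0.52278125 -0.3057091   0.10304729]
(array([ 0.52198546, -0.30560699]), np.float64(0.053178608417510986), 1)Traceback (most recent call last):
  File "<stdin>", line 4, in <module>
  File "fit.py", line 32, in fit
    o=minimize(cost,S[0],method='Nelder-Mead',options=dict(initial_simplex=S,xatol=2e-4,fatol=1e-4,maxiter=80))
    res = _minimize_neldermead(fun, x0, args, callback, bounds=bounds,
                               **options)
    fsim[k] = func(sim[k])
              ~~~~^^^^^^^^
    fx = function(np.copy(x), *(wrapper_args + args))
  File "fit.py", line 27, in cost
    return e/len(ms)
           ~^~~~~~~~
ZeroDivisionError: division by zero
```

View pics/w2.png

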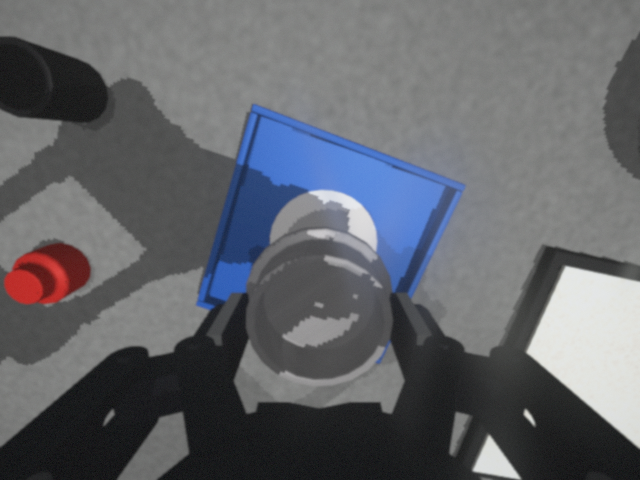

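The wrist view shows the holder held level at (320,305) above the tray, with the white spot at (325,225) partly covered. Now I lower it gently.

```bash
python3 -m crank '[0.06,-0.04,-0.6,0,1, 0,0,-0.7,0,1, 0,0,-0.7,0,1, 0,0,-0.6,0,1, 0,0,-0.4,0,1, 0,0,-0.3,0,1, 0,0,-0.12,0,1, 0,0,-0.1,0,1]'
python3 -m crank '[0,0,-0.06,0,1, 0,0,-0.05,0,1, 0,0,0,0,1, 0,0,0,0,1, 0,0,0,0,1, 0,0,0,0,1, 0,0,0,0,1, 0,0,0,0,1]'
```

```text
time: 10.45
tcp_pos: [0.5257, -0.3082, 0.0175]
ee_rot: [0.0, 0.988, 0.156, 0.0]
ft_force: [0.5, -0.5, -4.2]
finger_gap: 0.0624
grip_force: 66.5
time: 11.12
tcp_pos: [0.5255, -0.3085, 0.015]
ee_rot: [0.0, 0.988, 0.156, 0.0]
ft_force: [0.0, 0.5, -1.3]
finger_gap: 0.0631
grip_force: 67.0
```

Nearly down; I'll release with a last 1 mm, then rise and move over to the silver sleeve at (.4548,-.0039).

```bash
python3 -m crank '[0,0,-0.04,0,1, 0,0,0,0,1, 0,0,0,0,0.1, 0,0,0,0,-0.3, 0,0,0,0,-1, 0,0,0,0,-1, 0,0,0.2,0,-1, 0,0,0.8,0,-1]'
python3 -m crank '[0,0,1,0,-1, 0,0.2,1,0,-1, -0.2,0.8,1,0,-1, -0.2,1,1,0,-1, -0.25,1,0,0,-1, -0.25,1,0,0,-1, -0.25,1,0,0,-1, -0.25,1,0,0,-1]'
python3 - <<'E'
from fit import *
V=[(snap(c,c+'3.png'),c) for c in('top','side')]
for v in ([V[0]],[V[1]],V): print(fit('die_holder',(.524,-.307,0),v,z0=.005))
print(ctrl.read_state()['tcp_pos'])
s=V[0][0];cv2.imwrite('pics/c3.png',cv2.resize(s['pixels'][190:310,440:580,::-1],(700,600)))
E
```

```text
time: 11.78
tcp_pos: [0.5228, -0.3067, 0.0358]
ee_rot: [-0.002, 0.988, 0.156, -0.002]
ft_force: [-1.1, 0.1, -0.3]
finger_gap: 0.0852
grip_force: 0.0
time: 12.45
tcp_pos: [0.4903, -0.1573, 0.1395]
ee_rot: [0.0, 0.988, 0.156, 0.001]
ft_force: [-0.1, 0.0, 0.3]
finger_gap: 0.0854
grip_force: 0.0
(array([ 0.521375, -0.304625]), np.float64(0.8707894086837769), 1)
(array([ 0.52548724, -0.30824368]), np.float64(0.5717896819114685), 1)
(array([ 0.52518127, -0.3082818 ]), np.float64(0.7226940989494324), 2)
[ 0.49091302 -0.15901396  0.13908795]
```

View pics/c3.png

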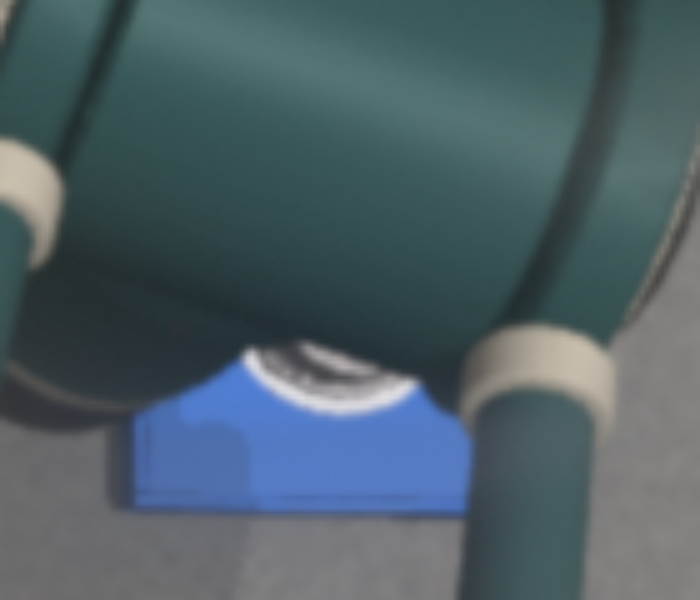

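The arm hides the tray in this crop; only part of the white rim at (330,380) shows. I'll look again after moving to the sleeve.

```bash
python3 -m crank '[-0.2,1,0,0,-1, -0.2,1,0,0,-1, -0.2,1,0,0,-1, -0.2,1,0,0,-1, -0.2,1,0,0,-1, -0.2,0.7,-0.2,0,-1, -0.21,0.44,-0.2,0,-1, 0,0,-0.2,0,-1]'
python3 - <<'E'
from fit import *
V=[(snap(c,c+'4.png'),c) for c in('top','side')]
for v in ([V[0]],[V[1]],V): print(fit('die_holder',(.524,-.307,0),v,z0=.005))
w=snap('wrist')
print(fit('silver_sleeve',(.4548,-.0039,0),[(w,'wrist')]))
print(ctrl.read_state()['tcp_pos'])
s=V[0][0];cv2.imwrite('pics/c4.png',cv2.resize(s['pixels'][190:310,440:580,::-1],(700,600)))
E
```

```text
time: 13.42
tcp_pos: [0.4545, -0.0039, 0.1231]
ee_rot: [-0.0, 0.988, 0.156, -0.0]
ft_force: [-0.0, -0.3, 0.8]
finger_gap: 0.0856
grip_force: 0.0
(array([ 0.52492292, -0.30693246]), np.float64(0.03164017200469971), 1)Traceback (most recent call last):
  File "<stdin>", line 3, in <module>
  File "fit.py", line 32, in fit
    o=minimize(cost,S[0],method='Nelder-Mead',options=dict(initial_simplex=S,xatol=2e-4,fatol=1e-4,maxiter=80))
    res = _minimize_neldermead(fun, x0, args, callback, bounds=bounds,
                               **options)
    fsim[k] = func(sim[k])
              ~~~~^^^^^^^^
    fx = function(np.copy(x), *(wrapper_args + args))
  File "fit.py", line 27, in cost
    return e/len(ms)
           ~^~~~~~~~
ZeroDivisionError: division by zero
```

```bash
sed -i "s/^    yaw=n in/    if not ms: return None\n    yaw=n in/" fit.py
python3 - <<'E'
from fit import *
w=snap('wrist')
print(fit('silver_sleeve',(.4548,-.0039,0),[(w,'wrist')]))
print(ctrl.read_state()['tcp_pos'])
E
```

```text
(array([ 0.45445482, -0.00508197]), np.float64(0.06236755847930908), 1)
[ 0.45557378 -0.00570165  0.12376135]
```

```bash
python3 -m crank '[0,-0.03,-0.7,0,-1, 0,0,-0.8,0,-1, 0,0,-0.8,0,-1, 0,0,-0.8,0,-1, 0,0,-0.5,0,-1, 0,0,-0.28,0,-1, 0,0,0,0,0.3, 0,0,0,0,1]'
python3 -m crank '[0,0,0,0,1, 0,0,0,0,1, 0,0,0,0,1, 0,0,0,0,1, 0,0,0,0,1, 0,0,0,0,1, 0,0,0,0,1, 0,0,0,0,1]'
python3 -m crank '[0,0,0.3,0,1, 0,0,0.8,0,1, 0,0,0.8,0,1, 0,0,0.8,0,1, 0,0,0.8,0,1, 0,0,0.5,0,1, 0,0,0,0,1, 0,0,0,0,1]'
python3 - <<'E'
from fit import *
p=ctrl.read_state()['tcp_pos'];print(p)
for c in('wrist','side'):
  print(fit('silver_sleeve',(.4548,-.0039,0),[(snap(c,c+'5.png'),c)],z0=p[2]-.026))
E
```

```text
time: 14.38
tcp_pos: [0.4553, -0.0059, 0.0268]
ee_rot: [0.0, 0.988, 0.155, 0.0]
ft_force: [0.2, -0.5, -0.1]
finger_gap: 0.0639
grip_force: 0.0
time: 15.05
tcp_pos: [0.4567, -0.0057, 0.0281]
ee_rot: [0.0, 0.988, 0.156, 0.002]
ft_force: [-0.6, -0.5, 6.5]
finger_gap: 0.038
grip_force: 60.8
time: 15.72
tcp_pos: [0.4553, -0.0055, 0.1272]
ee_rot: [0.0, 0.988, 0.156, 0.001]
ft_force: [-0.6, -0.5, -1.6]
finger_gap: 0.0383
grip_force: 60.5
[ 0.45532692 -0.0054702   0.12724615]
(array([ 0.45511344, -0.00492941]), np.float64(0.08612793684005737), 1)
(array([ 0.45235176, -0.00227842]), np.float64(0.5873465538024902), 1)
```

View pics/side5.png

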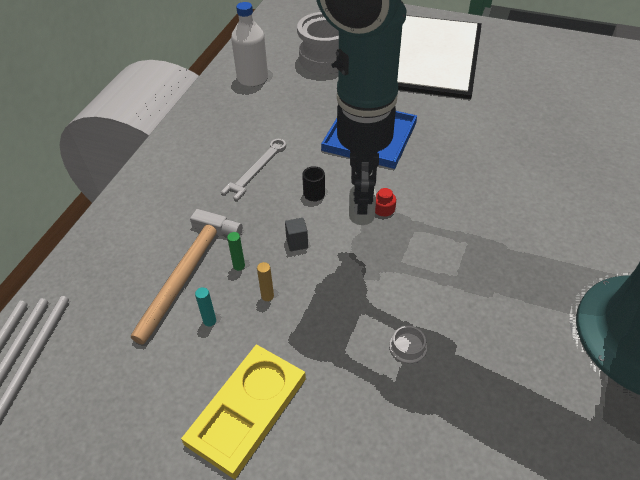

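The side view shows the arm lifted with the sleeve hidden behind the gripper (365,190); the bench spot is empty and the weight reads 1.6 N, so it is held. Next I carry it to the holder.

```bash
python3 -m crank '[0.1,-0.6,0,0,1, 0.2,-1,0,0,1, 0.25,-1,0,0,1, 0.25,-1,0,0,1, 0.25,-1,0,0,1, 0.25,-1,0,0,1, 0.25,-1,0,0,1, 0.25,-1,0,0,1]'
python3 -m crank '[0.25,-1,0,0,1, 0.25,-1,0,0,1, 0.25,-1,0,0,1, 0.25,-0.9,0,0,1, 0,-0.6,0,0,1, 0,0,-0.5,0,1, 0,0,-0.5,0,1, 0,0,0,0,1]'
python3 - <<'E'
from fit import *
p=ctrl.read_state()['tcp_pos'];print(p)
w=snap('wrist','w6.png')
print(fit('silver_sleeve',(.5249,-.3069,0),[(w,'wrist')],z0=p[2]-.026))
E
```

```text
time: 16.58
tcp_pos: [0.4992, -0.1964, 0.125]
ee_rot: [-0.001, 0.988, 0.156, -0.001]
ft_force: [0.3, 0.3, -1.1]
finger_gap: 0.0381
grip_force: 60.6
time: 17.25
tcp_pos: [0.5217, -0.3053, 0.0967]
ee_rot: [-0.003, 0.988, 0.156, -0.003]
ft_force: [-0.0, 0.5, -2.9]
finger_gap: 0.0381
grip_force: 60.6
[ 0.5216838  -0.30529084  0.09668871]
(array([ 0.52120664, -0.30531275]), np.float64(0.09105134010314941), 1)
```

View pics/w6.png

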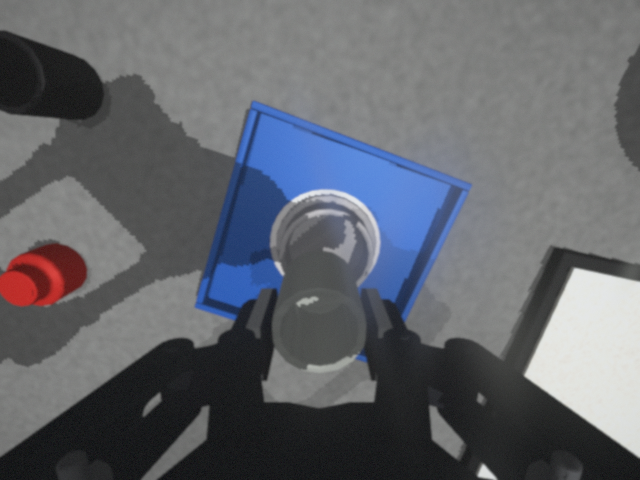

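The wrist view shows the sleeve (320,320) upright with the holder's bore behind it at (325,240), concentric once perspective is allowed for. Lowering.

```bash
python3 -m crank '[0,0,-0.4,0,1, 0,0,-0.5,0,1, 0,0,-0.5,0,1, 0,0,-0.5,0,1, 0,0,-0.3,0,1, 0,0,-0.2,0,1, 0,0,-0.08,0,1, 0,0,0,0,1]'
python3 -m crank '[0,0,-0.04,0,1, 0,0,-0.04,0,1, 0,0,-0.04,0,1, 0,0,0,0,1, 0,0,0,0,1, 0,0,0,0,1, 0,0,0,0,1, 0,0,0,0,1]'
```

```text
time: 18.02
tcp_pos: [0.5248, -0.3079, 0.0391]
ee_rot: [-0.0, 0.988, 0.156, -0.0]
ft_force: [-0.1, -0.0, -1.7]
finger_gap: 0.0381
grip_force: 60.7
time: 18.68
tcp_pos: [0.5257, -0.3085, 0.0382]
ee_rot: [0.001, 0.988, 0.156, 0.001]
ft_force: [-2.2, 0.7, 6.1]
finger_gap: 0.0385
grip_force: 61.2
```

```bash
python3 -m crank '[0,0,0,0,0.4, 0,0,0,0,0, 0,0,0,0,-1, 0,0,0,0,-1, 0,0,0.3,0,-1, 0,0,0.9,0,-1, 0,0,0.9,0,-1, 0,0.2,0.9,0,-1]'
python3 -m crank '[0,0.8,1,0,-1, 0.1,1,0,0,-1, 0.1,1,0,0,-1, 0.1,1,0,0,-1, 0.1,1,0,0,-1, 0.1,1,0,0,-1, 0.1,1,0,0,-1, 0.1,1,0,0,-1]'
python3 -m crank '[0.1,1,0,0,-1, 0.1,1,0,0,-1, 0.1,1,0,0,-1, 0.1,1,0,0,-1, 0.1,1,0,0,-1, 0.1,1,0,0,-1, 0.1,1,0,0,-1, 0.19,1,0,0,-1]'
python3 -m crank '[0,0.7,0,0,-1, 0,0.44,0,0,-1, 0,0,0,0,-1, 0,0,0,0,-1, 0,0,0,0,-1, 0,0,0,0,-1, 0,0,0,0,-1, 0,0,0,0,-1]'
python3 - <<'E'
from fit import *
p=ctrl.read_state()['tcp_pos'];print(p)
w=snap('wrist','w7.png');t=snap('top','t7.png')
print(fit('brass_pin',(.5646,.1211,0),[(w,'wrist')]))
print(fit('silver_sleeve',(.5249,-.3069,0),[(t,'top')],z0=.010))
print(fit('die_holder',(.5249,-.3069,0),[(t,'top')],z0=.005))
a=cv2.resize(t['pixels'][190:310,440:580,::-1],(400,343));b=cv2.resize(w['pixels'][:,:,::-1],(400,300))
cv2.imwrite('pics/m7.png',np.vstack([a,b])[:600])
E
```

```text
time: 19.35
tcp_pos: [0.5247, -0.3035, 0.1124]
ee_rot: [-0.0, 0.988, 0.156, -0.0]
ft_force: [0.9, -0.2, 0.3]
finger_gap: 0.0857
grip_force: 0.0
time: 20.02
tcp_pos: [0.5425, -0.1069, 0.1371]
ee_rot: [0.0, 0.988, 0.156, 0.0]
ft_force: [1.5, 0.0, -0.4]
finger_gap: 0.0855
grip_force: 0.0
time: 20.68
tcp_pos: [0.5645, 0.0933, 0.137]
ee_rot: [0.0, 0.988, 0.156, 0.0]
ft_force: [0.8, 0.6, 0.2]
finger_gap: 0.0856
grip_force: 0.0
time: 21.35
tcp_pos: [0.5647, 0.1196, 0.1365]
ee_rot: [0.0, 0.988, 0.155, -0.0]
ft_force: [0.3, -0.1, -0.9]
finger_gap: 0.085
grip_force: 0.0
[0.56474108 0.11961729 0.13654708]
(array([0.56520184, 0.12039522]), np.float64(0.06708633899688721), 1)
(array([ 0.52332578, -0.30629648]), np.float64(0.1371697187423706), 1)
None
```

View pics/m7.png

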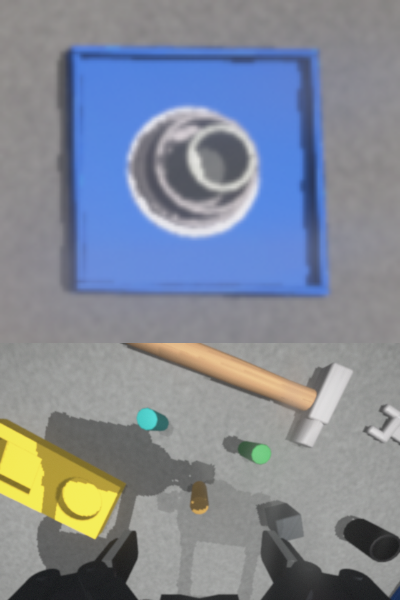

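The top crop shows the sleeve (222,160 in the crop) standing in the holder on the white spot. The wrist view shows the amber pin centred between the fingers (200,498), with the green and teal pins clear. Grasping the pin now.

```bash
python3 -m crank '[0,0,-0.7,0,-1, 0,0,-0.8,0,-1, 0,0,-0.8,0,-1, 0,0,-0.7,0,-1, 0,0,-0.36,0,-1, 0,0,0,0,0.3, 0,0,0,0,1, 0,0,0,0,1]'
python3 -m crank '[0,0,0,0,1, 0,0,0,0,1, 0,0,0,0,1, 0,0,0,0,1, 0,0,0,0,1, 0,0,0,0,1, 0,0,0,0,1, 0,0,0,0,1]'
python3 -m crank '[0,0,0.3,0,1, 0,0,0.8,0,1, 0,0,0.8,0,1, 0,0,0.8,0,1, 0,0,0.8,0,1, 0,0,0.5,0,1, 0,0,0,0,1, 0,0,0,0,1]'
python3 - <<'E'
from fit import *
p=ctrl.read_state()['tcp_pos'];print(p)
w=snap('wrist','w8.png')
print(fit('brass_pin',(.5646,.1211,0),[(w,'wrist')],z0=p[2]-.052))
t=snap('top','t8.png');s=snap('side','s8.png')
# sleeve rim check: expected pixel centre vs edges
for n,v in(('top',t),('side',s)):
  print(n,fit('silver_sleeve',(.5249,-.3069,0),[(v,n)],z0=.010))
E
```

```text
time: 22.27
tcp_pos: [0.5658, 0.1207, 0.0537]
ee_rot: [-0.0, 0.988, 0.156, 0.001]
ft_force: [0.0, -0.5, 0.4]
finger_gap: 0.0521
grip_force: 0.0
time: 22.93
tcp_pos: [0.5659, 0.1207, 0.054]
ee_rot: [-0.0, 0.988, 0.156, 0.001]
ft_force: [-0.6, -0.5, 6.3]
finger_gap: 0.0177
grip_force: 58.9
time: 23.6
tcp_pos: [0.5649, 0.1205, 0.1529]
ee_rot: [-0.0, 0.988, 0.156, 0.001]
ft_force: [0.4, 0.1, -1.6]
finger_gap: 0.0178
grip_force: 58.8
[0.56490852 0.12054926 0.15288771]
None
top (array([ 0.52419368, -0.30743187]), np.float64(0.02959829568862915), 1)
side (array([ 0.52773472, -0.31867063]), np.float64(0.2837785482406616), 1)
```

```bash
python3 -m crank '[0,-0.7,0,0,1, -0.1,-1,0,0,1, -0.1,-1,0,0,1, -0.1,-1,0,0,1, -0.1,-1,0,0,1, -0.1,-1,0,0,1, -0.1,-1,0,0,1, -0.1,-1,0,0,1]'
python3 -m crank '[-0.1,-1,0,0,1, -0.1,-1,0,0,1, -0.1,-1,0,0,1, -0.1,-1,0,0,1, -0.1,-1,0,0,1, -0.1,-1,0,0,1, -0.1,-1,0,0,1, -0.22,-1,0,0,1]'
python3 -m crank '[0,-0.8,0,0,1, 0,-0.64,0,0,1, 0,0,0,0,1, 0,0,0,0,1, 0,0,0,0,1, 0,0,0,0,1, 0,0,0,0,1, 0,0,0,0,1]'
python3 - <<'E'
from fit import *
p=ctrl.read_state()['tcp_pos'];print(p)
w=snap('wrist','w9.png')
print(fit('brass_pin',(.5242,-.3074,0),[(w,'wrist')],z0=p[2]-.052),proj(w,[.5242,-.3074,p[2]+.023]),proj(w,[.5242,-.3074,p[2]-.052]),proj(w,[.5242,-.3074,.06]))
E
```

```text
time: 24.57
tcp_pos: [0.5466, -0.0731, 0.1518]
ee_rot: [-0.0, 0.988, 0.156, -0.001]
ft_force: [0.8, 0.3, -1.8]
finger_gap: 0.0177
grip_force: 58.9
time: 25.23
tcp_pos: [0.524, -0.2731, 0.1518]
ee_rot: [-0.0, 0.988, 0.156, -0.0]
ft_force: [0.4, 1.2, -1.8]
finger_gap: 0.0179
grip_force: 58.9
time: 25.9
tcp_pos: [0.5244, -0.307, 0.1525]
ee_rot: [-0.0, 0.988, 0.156, -0.0]
ft_force: [-0.1, -1.1, -2.2]
finger_gap: 0.0179
grip_force: 59.0
[ 0.52437226 -0.30704268  0.15250112]
(array([ 0.52489765, -0.30677849]), np.float64(0.10412323474884033), 1) [319.84062575 330.82214291] [319.38363508 265.89566805] [319.24796635 246.62067398]
```

View pics/w9.png

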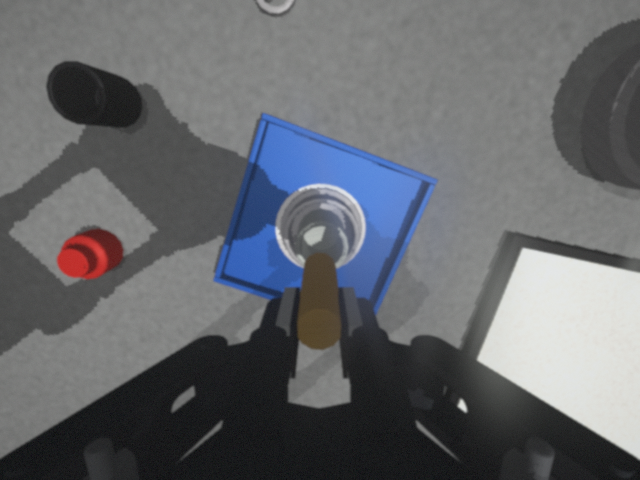

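The wrist view shows the pin (319,330 top, 319,262 bottom) pointing straight into the sleeve bore (322,242). Lowering.

```bash
python3 -m crank '[0,0,-0.6,0,1, 0,0,-0.7,0,1, 0,0,-0.7,0,1, 0,0,-0.5,0,1, 0,0,-0.3,0,1, 0,0,-0.2,0,1, 0,0,-0.2,0,1, 0,0,-0.08,0,1]'
python3 -m crank '[0,0,-0.04,0,1, 0,0,-0.04,0,1, 0,0,-0.04,0,1, 0,0,-0.04,0,1, 0,0,0,0,1, 0,0,0,0,1, 0,0,0,0,1, 0,0,0,0,1]'
```

```text
time: 26.67
tcp_pos: [0.5244, -0.3081, 0.0704]
ee_rot: [0.0, 0.988, 0.156, 0.0]
ft_force: [-1.0, -0.1, -2.1]
finger_gap: 0.0183
grip_force: 59.0
time: 27.33
tcp_pos: [0.525, -0.3084, 0.068]
ee_rot: [0.001, 0.988, 0.156, 0.001]
ft_force: [-1.5, 0.5, 5.9]
finger_gap: 0.0175
grip_force: 59.6
```

```bash
python3 -m crank '[0,0,0,0,0.6, 0,0,0,0,0.2, 0,0,0,0,-1, 0,0,0,0,-1, 0,0,0.3,0,-1, 0,0,0.9,0,-1, 0,0,0.9,0,-1, 0,0,0.9,0,-1]'
python3 -m crank '[0.1,0.4,0.6,0,-1, 0.3,1,0,0,-1, 0.3,1,0,0,-1, 0.3,1,0,0,-1, 0.3,1,0,0,-1, 0.3,1,0,0,-1, 0.2,1,-0.4,0,-1, 0.2,1,-0.6,0,-1]'
python3 -m crank '[0,0.18,-0.5,0,-1, 0,0,0,0,-1, 0,0,0,0,-1, 0,0,0,0,-1, 0,0,0,0,-1, 0,0,0,0,-1, 0,0,0,0,-1, 0,0,0,0,-1]'
python3 - <<'E'
from fit import *
p=ctrl.read_state()['tcp_pos'];print(p)
w=snap('wrist');t=snap('top');s=snap('side')
print(fit('black_sleeve',(.5741,-.1177,0),[(w,'wrist')]))
for c,v in(('top',t),('side',s)):print(c,fit('brass_pin',(.5242,-.3074,0),[(v,c)],z0=.014))
a=cv2.resize(t['pixels'][190:310,440:580,::-1],(400,343));b=cv2.resize(s['pixels'][80:180,310:430,::-1],(400,333))
cv2.imwrite('pics/m10.png',np.hstack([a[:333],b]))
E
```

```text
time: 28.0
tcp_pos: [0.5238, -0.3078, 0.1422]
ee_rot: [-0.0, 0.988, 0.156, -0.0]
ft_force: [-0.4, 0.4, -0.5]
finger_gap: 0.0855
grip_force: 0.0
time: 28.67
tcp_pos: [0.5763, -0.1223, 0.1339]
ee_rot: [0.001, 0.988, 0.156, 0.002]
ft_force: [0.3, -0.1, -0.2]
finger_gap: 0.0854
grip_force: 0.0
time: 29.33
tcp_pos: [0.5744, -0.1192, 0.1196]
ee_rot: [0.0, 0.988, 0.155, 0.0]
ft_force: [0.0, -0.3, -0.0]
finger_gap: 0.0855
grip_force: 0.0
[ 0.57444821 -0.11921999  0.11959726]
(array([ 0.57382203, -0.11880108]), np.float64(0.0655137300491333), 1)
top (array([ 0.52403185, -0.30808649]), np.float64(0.6579984426498413), 1)
side None
```

View pics/m10.png

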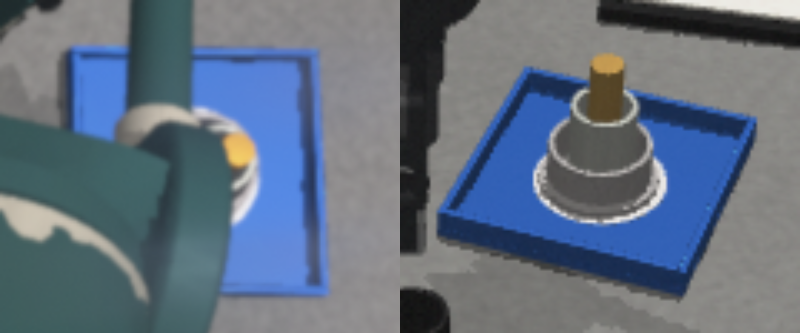

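The side view shows holder, sleeve and pin nested upright on the spot (right panel, 600,130). Now the black sleeve.

```bash
python3 -m crank '[0,-0.02,-0.7,0,-1, 0,0,-0.8,0,-1, 0,0,-0.8,0,-1, 0,0,-0.8,0,-1, 0,0,-0.6,0,-1, 0,0,-0.3,0,-1, 0,0,0,0,0.3, 0,0,0,0,1]'
python3 -m crank '[0,0,0,0,1, 0,0,0,0,1, 0,0,0,0,1, 0,0,0,0,1, 0,0,0,0,1, 0,0,0,0,1, 0,0,0,0,1, 0,0,0,0,1]'
python3 -m crank '[0,0,0.3,0,1, 0,0,0.8,0,1, 0,0,0.8,0,1, 0,0,0.8,0,1, 0,0,0.8,0,1, 0,0,0.5,0,1, 0,0,0.4,0,1, 0,0,0,0,1]'
```

```text
time: 30.3
tcp_pos: [0.5742, -0.1189, 0.019]
ee_rot: [-0.0, 0.988, 0.156, -0.0]
ft_force: [-0.5, 0.3, 1.1]
finger_gap: 0.0637
grip_force: 0.0
time: 30.97
tcp_pos: [0.5759, -0.1194, 0.0209]
ee_rot: [0.001, 0.988, 0.156, 0.002]
ft_force: [0.6, 0.0, 6.2]
finger_gap: 0.0379
grip_force: 60.8
time: 31.63
tcp_pos: [0.5755, -0.1193, 0.1314]
ee_rot: [0.001, 0.988, 0.156, 0.002]
ft_force: [0.6, -0.7, -1.1]
finger_gap: 0.0384
grip_force: 60.4
```

```bash
python3 -m crank '[0,0.6,0,0,1, -0.2,1,0,0,1, -0.2,1,0,0,1, -0.2,1,0,0,1, -0.2,1,0,0,1, -0.2,1,0,0,1, -0.2,1,0,0,1, -0.2,1,0,0,1]'
python3 -m crank '[-0.2,1,0,0,1, -0.2,1,0,0,1, -0.2,1,0,0,1, -0.2,1,0,0,1, -0.2,1,0,0,1, -0.2,1,0,0,1, -0.04,1,0,0,1, 0,0.76,0,0,1]'
python3 -m crank '[0,0,-0.4,0,1, 0,0,-0.5,0,1, 0,0,-0.3,0,1, 0,0,0,0,1, 0,0,0,0,1, 0,0,0,0,1, 0,0,0,0,1, 0,0,0,0,1]'
python3 - <<'E'
from fit import *
p=ctrl.read_state()['tcp_pos'];print(p)
w=snap('wrist','w11.png')
print(fit('black_sleeve',(.508,.2661,0),[(w,'wrist')],z0=p[2]-.02))
print(proj(w,[.508,.2661,.022]))
E
```

```text
time: 32.3
tcp_pos: [0.5371, 0.0728, 0.127]
ee_rot: [-0.0, 0.988, 0.156, -0.002]
ft_force: [0.4, 0.3, -1.4]
finger_gap: 0.0385
grip_force: 60.4
time: 32.97
tcp_pos: [0.5057, 0.267, 0.127]
ee_rot: [0.0, 0.988, 0.156, -0.002]
ft_force: [0.5, 0.3, -1.3]
finger_gap: 0.0382
grip_force: 60.5
time: 33.63
tcp_pos: [0.5089, 0.2647, 0.0998]
ee_rot: [-0.0, 0.988, 0.155, 0.001]
ft_force: [-0.4, -0.3, -1.0]
finger_gap: 0.0386
grip_force: 60.5
[0.50889923 0.26474605 0.09975931]
(array([0.50804036, 0.26491458]), np.float64(0.0641934871673584), 1)
[316.67274021 253.26904835]
```

View pics/w11.png

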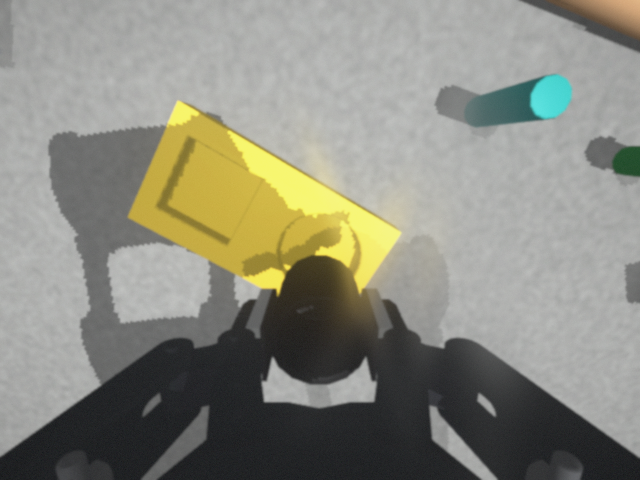

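The wrist view shows the black sleeve (318,310) over the round pocket (318,250). Lowering.

```bash
python3 -m crank '[0,0.02,-0.5,0,1, 0,0,-0.6,0,1, 0,0,-0.6,0,1, 0,0,-0.4,0,1, 0,0,-0.3,0,1, 0,0,-0.2,0,1, 0,0,-0.06,0,1, 0,0,-0.04,0,1]'
python3 -m crank '[0,0,-0.04,0,1, 0,0,-0.04,0,1, 0,0,-0.04,0,1, 0,0,-0.04,0,1, 0,0,0,0,1, 0,0,0,0,1, 0,0,0,0,1, 0,0,0,0,1]'
```

```text
time: 34.4
tcp_pos: [0.5083, 0.2656, 0.0314]
ee_rot: [-0.0, 0.988, 0.156, 0.0]
ft_force: [0.1, 0.8, -1.6]
finger_gap: 0.0385
grip_force: 60.5
time: 35.07
tcp_pos: [0.5088, 0.2658, 0.0289]
ee_rot: [-0.0, 0.988, 0.156, 0.001]
ft_force: [-1.9, -0.6, 5.2]
finger_gap: 0.0382
grip_force: 61.1
```

```bash
python3 -m crank '[0,0,0,0,0.3, 0,0,0,0,0, 0,0,0,0,-1, 0,0,0,0,-1, 0,0,0.3,0,-1, 0,0,0.9,0,-1, 0,0,1,0,-1, 0,0,1,0,-1]'
python3 -m crank '[0.1,-0.6,0.9,0,-1, 0.2,-1,0.3,0.3,-1, 0.2,-1,0,0.3,-1, 0.2,-1,0,0.3,-1, 0.2,-1,0,0.3,-1, 0.2,-1,0,0.3,-1, 0.2,-1,0,0.3,-1, 0.2,-1,0,0.09,-1]'
python3 -m crank '[0.2,-1,0,0,-1, 0.2,-0.9,0,0,-1, 0.2,-0.6,-0.4,0,-1, 0,-0.42,-0.4,0,-1, 0,0,0,0,-1, 0,0,0,0,-1, 0,0,0,0,-1, 0,0,0,0,-1]'
python3 - <<'E'
from fit import *
p=ctrl.read_state()['tcp_pos'];print(p)
w=snap('wrist','w12.png');t=snap('top');s=snap('side')
print(fit('steel_block',(.5605,.0032,.54),[(w,'wrist')]),fit('steel_block',(.5605,.0032,.54),[(s,'side')]))
for c,v in(('top',t),('side',s)):print(c,fit('black_sleeve',(.508,.2661,0),[(v,c)],z0=.008))
a=cv2.resize(t['pixels'][210:310,90:220,::-1],(400,308));b=cv2.resize(w['pixels'][:,:,::-1],(400,300))
cv2.imwrite('pics/m12.png',np.hstack([a[:300],b]))
E
```

```text
time: 35.73
tcp_pos: [0.5076, 0.2652, 0.1081]
ee_rot: [0.0, 0.988, 0.156, -0.001]
ft_force: [0.2, -0.6, 0.5]
finger_gap: 0.0852
grip_force: 0.0
time: 36.4
tcp_pos: [0.5459, 0.0743, 0.1381]
ee_rot: [0.0, 0.964, 0.267, 0.0]
ft_force: [0.6, 0.7, -0.4]
finger_gap: 0.0853
grip_force: 0.0
time: 37.07
tcp_pos: [0.5607, 0.0035, 0.1178]
ee_rot: [-0.0, 0.964, 0.267, 0.0]
ft_force: [-0.0, -0.6, 0.0]
finger_gap: 0.0854
grip_force: 0.0
[0.56069113 0.00351558 0.11783956]
(array([0.56057553, 0.00207963, 0.56395295]), np.float64(0.054169654846191406), 1) (array([0.56110428, 0.00183296, 0.5423113 ]), np.float64(0.0830039381980896), 1)
top (array([0.50708606, 0.26682872]), np.float64(0.0674028992652893), 1)
side (array([0.50769818, 0.26517078]), np.float64(0.06697851419448853), 1)
```

View pics/m12.png

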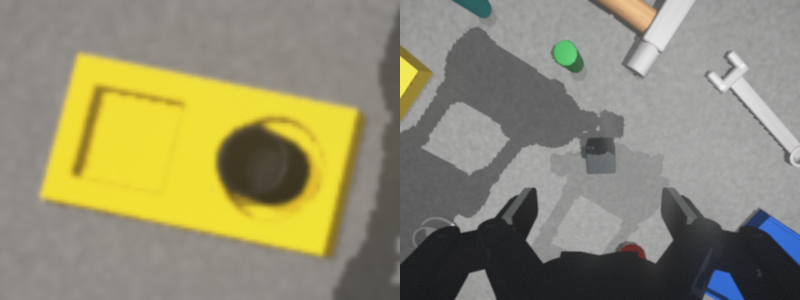

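The black sleeve stands in the round pocket (left panel, 265,165). The steel block is square between the fingers (right panel, 600,152). Grasping it now.

```bash
python3 -m crank '[0,-0.03,-0.7,0.1,-1, 0,0,-0.8,0,-1, 0,0,-0.8,0,-1, 0,0,-0.8,0,-1, 0,0,-0.6,0,-1, 0,0,-0.26,0,-1, 0,0,0,0,0.3, 0,0,0,0,1]'
python3 -m crank '[0,0,0,0,1, 0,0,0,0,1, 0,0,0,0,1, 0,0,0,0,1, 0,0,0,0,1, 0,0,0,0,1, 0,0,0,0,1, 0,0,0,0,1]'
python3 -m crank '[0,0,0.3,0,1, 0,0,0.8,0,1, 0,0,0.8,0,1, 0,0,0.8,0,1, 0,0,0.8,0,1, 0,0,0.6,0,1, 0,0,0.4,0,1, 0,0,0,0,1]'
```

```text
time: 38.08
tcp_pos: [0.5608, 0.0018, 0.0187]
ee_rot: [-0.0, 0.962, 0.272, -0.0]
ft_force: [-0.7, -0.2, -0.2]
finger_gap: 0.064
grip_force: 0.0
time: 38.75
tcp_pos: [0.5623, 0.0017, 0.0202]
ee_rot: [0.0, 0.962, 0.272, 0.002]
ft_force: [-0.3, -0.3, 6.5]
finger_gap: 0.0309
grip_force: 61.4
time: 39.42
tcp_pos: [0.562, 0.0017, 0.1334]
ee_rot: [0.001, 0.962, 0.272, 0.002]
ft_force: [-0.4, -0.2, -2.7]
finger_gap: 0.0311
grip_force: 60.5
```

I'll turn about 0.8 rad on the way so the block lines up with the pocket and the fingers open clear of the black sleeve.

```bash
python3 -m crank '[0,0.6,0,0.2,1, -0.1,1,0,0.5,1, -0.1,1,0,0.5,1, -0.1,1,0,0.5,1, -0.1,1,0,0.5,1, -0.1,1,0,0.5,1, -0.1,1,0,0.5,1, -0.1,1,0,0.5,1]'
python3 -m crank '[-0.1,1,0,0.5,1, -0.1,1,0,0.5,1, -0.1,1,0,0.5,1, -0.1,1,0,0.5,1, -0.1,1,0,0.5,1, -0.1,0.8,0,0.5,1, -0.07,0.42,-0.3,0,1, 0,0,-0.4,0,1]'
python3 -m crank '[0,0,-0.4,0,1, 0,0,0,0,1, 0,0,0,0,1, 0,0,0,0,1, 0,0,0,0,1, 0,0,0,0,1, 0,0,0,0,1, 0,0,0,0,1]'
python3 - <<'E'
from fit import *
p=ctrl.read_state()['tcp_pos'];print(p)
w=snap('wrist','w13.png')
print(fit('steel_block',(.5262,.3481,1.35),[(w,'wrist')],z0=p[2]-.0195))
print(proj(w,[.5262,.3481,.022]))
E
```

```text
time: 40.08
tcp_pos: [0.5415, 0.1925, 0.1291]
ee_rot: [-0.0, 0.878, 0.479, -0.002]
ft_force: [1.0, 0.6, -3.3]
finger_gap: 0.0311
grip_force: 60.4
time: 40.75
tcp_pos: [0.526, 0.3493, 0.1126]
ee_rot: [-0.0, 0.779, 0.627, 0.0]
ft_force: [-0.1, 0.2, -3.7]
finger_gap: 0.0315
grip_force: 60.4
time: 41.42
tcp_pos: [0.5269, 0.3472, 0.1042]
ee_rot: [0.0, 0.779, 0.627, 0.001]
ft_force: [0.2, 0.3, -2.1]
finger_gap: 0.031
grip_force: 60.4
[0.52688164 0.34724708 0.10415126]
(array([0.52563049, 0.34666867, 1.3505058 ]), np.float64(0.08942925930023193), 1)
[318.07975811 249.97794812]
```

View pics/w13.png

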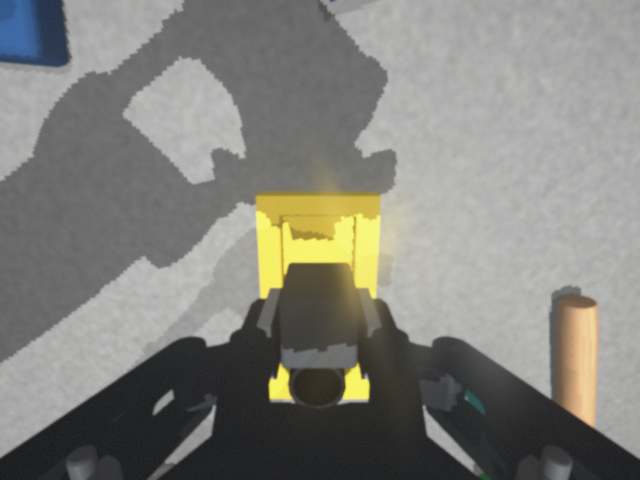

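The wrist view shows the block (318,315) square above the square pocket (318,250), with the black sleeve clear behind it (317,385). Lowering.

```bash
python3 -m crank '[0,0.02,-0.6,0,1, 0,0,-0.7,0,1, 0,0,-0.6,0,1, 0,0,-0.4,0,1, 0,0,-0.3,0,1, 0,0,-0.2,0,1, 0,0,-0.08,0,1, 0,0,-0.04,0,1]'
python3 -m crank '[0,0,-0.04,0,1, 0,0,-0.04,0,1, 0,0,-0.04,0,1, 0,0,-0.04,0,1, 0,0,0,0,1, 0,0,0,0,1, 0,0,0,0,1, 0,0,0,0,1]'
```

```text
time: 42.18
tcp_pos: [0.5267, 0.3479, 0.0306]
ee_rot: [0.0, 0.779, 0.627, 0.0]
ft_force: [0.5, -0.8, -2.4]
finger_gap: 0.0307
grip_force: 60.5
time: 42.85
tcp_pos: [0.5271, 0.3481, 0.0282]
ee_rot: [0.0, 0.779, 0.627, 0.001]
ft_force: [-2.9, -1.8, 5.4]
finger_gap: 0.0313
grip_force: 61.4
```

Contact at the expected height. I'll release, rise and move away for the final look.

```bash
python3 -m crank '[0,0,0,0,0.4, 0,0,0,0,0, 0,0,0,0,-1, 0,0,0,0,-1, 0,0,0.3,0,-1, 0,0,0.9,0,-1, 0,0,1,0,-1, 0,0,1,0,-1]'
python3 -m crank '[0,-0.5,1,0,-1, -0.3,-1,0.5,0,-1, -0.3,-1,0.5,0,-1, -0.3,-1,0.5,0,-1, -0.3,-1,0,0,-1, -0.3,-1,0,0,-1, -0.3,-1,0,0,-1, -0.3,-1,0,0,-1]'
python3 -m crank '[0,-1,0,0,-1, 0,-1,0,0,-1, 0,-1,0,0,-1, 0,-1,0,0,-1, 0,-0.5,0,0,-1, 0,0,0,0,-1, 0,0,0,0,-1, 0,0,0,0,-1]'
python3 - <<'E'
from fit import *
t=snap('top');s=snap('side')
for n,q,z in(('steel_block',(.5262,.3481,1.35),.008),('black_sleeve',(.508,.2661,0),.008),('brass_pin',(.5242,-.3074,0),.014)):
  for c,v in(('top',t),('side',s)):print(n,c,fit(n,q,[(v,c)],z0=z))
a=cv2.resize(t['pixels'][:,:,::-1],(400,300));b=cv2.resize(s['pixels'][:,:,::-1],(400,300))
c=cv2.resize(s['pixels'][330:480,160:360,::-1],(400,300));d=cv2.resize(t['pixels'][200:310,90:237,::-1],(400,300))
cv2.imwrite('pics/m14.png',np.vstack([np.hstack([a,b]),np.hstack([c,d])]))
E
```

```text
time: 43.52
tcp_pos: [0.5259, 0.3475, 0.107]
ee_rot: [-0.0, 0.779, 0.627, -0.001]
ft_force: [0.5, 0.3, 0.2]
finger_gap: 0.0853
grip_force: 0.0
time: 44.18
tcp_pos: [0.4736, 0.1592, 0.1697]
ee_rot: [0.0, 0.779, 0.627, 0.0]
ft_force: [0.6, 0.1, 0.0]
finger_gap: 0.0852
grip_force: 0.0
time: 44.85
tcp_pos: [0.4741, 0.0483, 0.1693]
ee_rot: [-0.0, 0.779, 0.627, 0.0]
ft_force: [0.3, 0.7, 0.2]
finger_gap: 0.0854
grip_force: 0.0
steel_block top (array([0.52687036, 0.34904548, 1.33477276]), np.float64(0.05670100450515747), 1)
steel_block side (array([0.52690313, 0.34710903, 1.32503116]), np.float64(0.05526989698410034), 1)
black_sleeve top (array([0.50777729, 0.26728845]), np.float64(0.04258495569229126), 1)
black_sleeve side (array([0.50779926, 0.26515263]), np.float64(0.052642643451690674), 1)
brass_pin top (array([ 0.52495018, -0.30740443]), np.float64(0.3364928960800171), 1)
brass_pin side (array([ 0.53119468, -0.35160654]), np.float64(0.6377749443054199), 1)
```

View pics/m14.png

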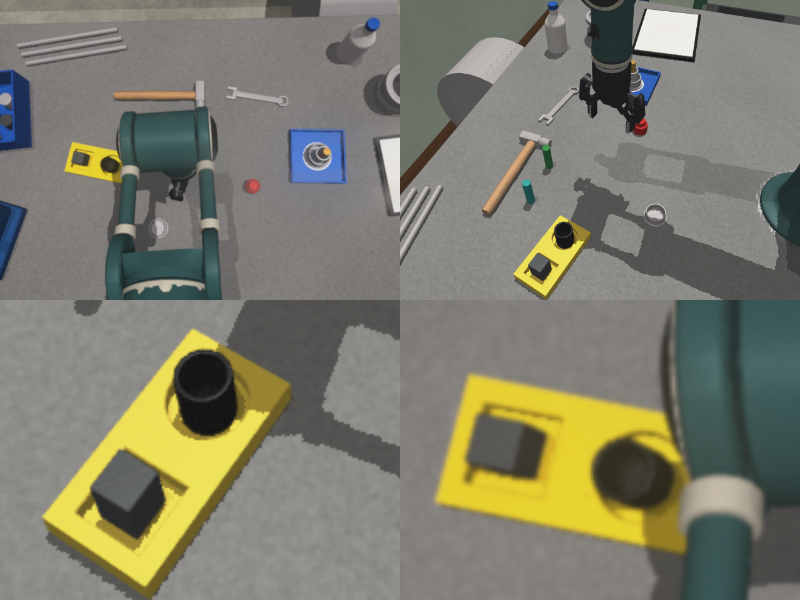

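The picture shows all five parts seated upright: block (128,492) and black sleeve (205,390) in their pockets, nested set in the tray (318,155). The plug, hammer and spanner have not moved. Handing in.

```bash
python3 -c "
from cell import ctrl
print(ctrl.finish_job())"
```

```text
the job is handed in; nothing more can be done
None
```

I made up both kits in the order asked and handed the job in after about 45 s of robot time. The pictures showed all five parts upright and fully down, and the red plug, hammer and spanner where they were; the hand-in itself gave no verdict.

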